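# Lay the red paver down against the stop

### The job

On the grey ware board two pavers stand on end: push the terracotta-red one over, away from you, so that it falls flat on its broad face towards the dark stop strip, then push it along the board until its end sits squarely against the strip. Only push it, never pick it up; leave the cream paver standing and everything else where it is.

Things in the scene. Friction and masses are not known exactly. Their poses are not given: they have to be found in the camera images.
- ware_board: Fixed grey ware board, 280 (its x) by 300 (its y) by 18 mm thick. Origin at the centre of its underside, on the table; top 18 mm above the table. Its +x points away from the robot, towards the stop strip at its far end; its yaw varies up to 0.5 rad. The pavers stand near its robot end, in lanes near y = +75 and -75 mm of the board; either may be in either lane.
- stop_mid (a point): Dark stop strip fixed across the whole width of the board, 22 mm thick, 22 mm high above the board's top. This point is the middle of its face towards the robot, 90 mm from the board's origin along its x and 11 mm above the board's top; axes as the board's
- red_paver: Red paver, dark dots on both broad faces, 40 thick (its x), 75 wide (its y), 110 mm long (its z), 0.43 to 0.84 kg, loose. Origin: centre of the end it stands on, 85 mm from the board's centre towards the robot; within 0.08 rad of the board's yaw. z is up at the start; x is normal to the broad face that looks to the strip and must end facing down. Takes up to 14 N to slide
- red_paver_mid (a point): Centre of the red paver, 55 mm from either end; axes as the paver's. Pushed near its top the paver tips about its far lower edge, falls by itself once leaned past about 20 degrees, and then lies about 45 mm short of the strip
- red_paver_top (a point): Centre of the red paver's upper end face, 110 mm along its z from its origin; this end must finish against the strip; axes as the paver's
- cream_paver: Cream paver of the same size and shape, standing on end in the other lane; must stay standing where it is. Origin at the centre of its underside
- mug: Blue ceramic mug, 76 mm diameter, 85 mm tall, standing on the table right of the board (-y side); origin at the centre of its underside. Leave alone
- scraper: Wooden-handled scraper, lying on the table left of the board (+y side), roughly along the board's x; origin under its middle. Leave alone
- glaze_jar: Amber glaze jar, 60 mm diameter, 80 mm tall, on the table right of the board, farther than the mug; origin at the centre of its underside. Leave alone
- flower_pot: Terracotta flower pot, 100 mm diameter at the rim, 90 mm tall, on the table to the left; origin at the centre of its underside. Leave alone
- brush: Wooden-handled brush lying on the table near right; origin under its middle. Leave alone
Things that resemble listed ones, but are neither listed nor needed, are in the scene too. There is more than one size of the red_paver; the one meant has the size given above. There is more than one size of the cream_paver; the job needs the smaller.

How it is judged:
By the outcome, as a careful person would: the job done as asked, in the order asked, and still so for the second after the job is handed in, with the robot touching nothing.
It also fails if it takes over 40 s, if anything falls off the work surface, if the arm or the gripper's body presses on something with over 40 N, if the wrist force passes 120 N, or if a joint passes its speed limit or range.

### The arm

A 6-joint arm with a two-finger parallel gripper is mounted at the origin on the work surface. World frame = base frame: x ahead of the robot, y to its left, z up, the work surface at z = 0. Lengths are in mm, angles in rad, forces in N, time in s.
With the tool pointing down it reaches from about 425 to 1125 mm from the base axis. Payload 14.9 kg.
Tool frame: the origin (TCP) lies midway between the tips of the shut fingers; the grasp point (between the pads) lies 19 mm behind it; z points along the fingers, y is the direction in which the jaws open and shut (so a half turn about z gives the same grasp; the last joint's range is limited). The gripper opens to 91 mm and grips with 3 to 60 N. Pads are 32 mm wide; open, the fingers measure 118 mm over their backs; the gripper's body (76 mm by 178 mm) begins 60 mm behind the grasp point.
Start: joints at [-1.342, 0.379, 1.734, -0, 1.028, -0.033], TCP at [181.169, -676.162, 183.032] pointing down, gripper open.
Joint ranges: [-2.77, 2.77], [-0.74, 2.19], [0, 2.66], [-1.06, 4.2], [0.31, 2.87], [-3.08, 3.08]. Speed limits (rad/s): [1.89, 1.89, 2.39, 3.14, 3.14, 3.14].

### API

Orientations are given as a unit quaternion [w, x, y, z].
In Python, from station import arm gives the robot as it stands. The module is installed in compiled form; this text tells all that it offers.
- The arm moves only by the tool play_rows, never from a script. Its argument "deltas" is a list of rows, each a list of 5 numbers: the opening, from -1 (shut) to 1 (fully open), then the shift along the tool's x, y, z each as a share of 300 mm, from -1 to 1, then the turn about the tool's z as a share of 90 degrees, from -1 to 1. A call has 1 to 20 rows; each row shifts and turns the commanded pose from where the row before left it, along the tool's axes as they then stand; what a row does not reach is not made up. A row lasts 1/10 s, in which the tool goes at most 50 mm and 8.59 degrees, less where a joint would pass 70% of its speed; a pose out of reach is approached as far as the arm can. A call with a number of a shift or a turn outside -1 to 1 is refused whole. A call with a gripper value outside its range is refused whole. The fingers move at their own pace and stop on an object; "squeeze" is the grip in N (left out, the last holds). Time passes only in rows, so rows that do not move let the fingers close. It gives the time, the measured TCP pose, the force and the opening at its end, in the units of the state.
- arm.get_obs(): the state, without advancing time (a new reading comes with each control period).
- arm.capture(name): name is "side" or "top"; returns the picture (420x560x3 uint8, red, green, blue); there is no depth.
- arm.camera_params(name): a dict with "intrinsics" (3x3 intrinsics, pixels), "R" (3x3) and "t" (3): a world point X has camera coordinates R X + t. Camera axes: x right, y down, z forward; pixel columns grow to the right and rows downward; lengths in mm; the calibration is good to about 2 mm. A picture is of the moment at which its call begins. camera_params takes no time and is no camera call.
- arm.hand_in(): hands the job in, once; it reports no verdict.
Trained networks look in the newest picture that a camera, given by its name, has taken for a name from the list of things; names that differ only in an ending like _2 or _b are one class to them, and where a whole thing is asked for, a point or a joint stands for the part that bears it (a point fixed in the world has none). Each returns a list of dicts, best first, with "conf" (0 to 1); they miss things now and then, are a little off and sometimes report something else, mostly with a low value. They report only what shows in the picture. A call takes as long as a camera call. They do not tell look-alikes from the thing itself.
- arm.cut_out(camera, target): "region" (420x560 bool, what is visible of it) and "xy" ([column, row] in pixels, amid what is visible of it).
The state is a dict: "time": time; "joint_pos": joint angles; "joint_vel": joint speeds; "joint_torque": joint torques, N m; "tcp_pos": TCP position; "eef_rot": TCP orientation; "wrist_force": force on the tool from outside, world axes, zero at the start; "wrist_torque": the same for the moment, N m; "opening": finger opening in mm.
Only numpy, scipy, OpenCV 4.12 (cv2) and the standard library are available. Lean on these libraries where they do the work, as an engineer would, in place of code of your own. Each camera call takes 0.05 s, during which the arm holds its last target. There are 200 camera calls.

## Working session

There is one attempt and no reset: what is moved stays moved. The work goes in short steps, Python scripts to look and compute and a tool call to move; the robot and the scene stay as the last step left them, time stands still between calls to the robot, and variables do not carry over. Pictures are saved under pics/ and viewed, about 8 in all and at most 12, crops included, and the job is handed in when it is done.

Besides the shell and the picture viewer there is one more tool, called after "Call:" as name(argument=value, ...), one argument or row to a line, values as JSON. play_rows: Moves the arm, as the interface text tells. Shift numbers are shares of 300 mm and turn numbers shares of 90 degrees, none past 1 either way. Its arguments: {"type":"object","properties":{"deltas":{"type":"array"},"squeeze":{"type":"number"}},"required":["deltas"]}

```bash
mkdir -p pics; python3 - <<'E'
from station import arm
import cv2,numpy as np
for c in("side","top"):
    im=arm.capture(c); cv2.imwrite(f"pics/{c}0.png",im[:,:,::-1])
    for n in("red_paver","cream_paver","ware_board","stop_mid"):
        try:
            for d in arm.cut_out(c,n):
                r=np.argwhere(d["region"]); print(c,n,round(d["conf"],2),np.round(d["xy"]),r.min(0)[::-1],r.max(0)[::-1])
        except Exception as e: print(n,e)
    p=arm.camera_params(c); print(p["intrinsics"].tolist(),np.round(-p["R"].T@p["t"]),np.round(p["R"],3).tolist())
print(arm.get_obs())
E
```

```text
side red_paver 0.77 [235. 214.] [224 202] [243 226]
side red_paver 0.69 [222. 194.] [218 183] [231 208]
side red_paver 0.6 [273. 196.] [264 174] [286 213]
side cream_paver 0.88 [294. 218.] [283 201] [304 242]
side cream_paver 0.64 [233. 254.] [219 223] [247 282]
side stop_mid 0.97 [312. 217.] [249 172] [365 259]
[[503.8634299719002, 0.0, 288.5959184008638], [0.0, 503.8634299719002, 212.38755132668493], [0.0, 0.0, 1.0]] [  183. -1045.  1171.] [[0.953, -0.304, 0.006], [-0.208, -0.666, -0.717], [0.222, 0.681, -0.697]]
top red_paver 0.94 [246. 207.] [232 198] [260 218]
top red_paver 0.7 [343. 204.] [329 192] [363 215]
top red_paver 0.57 [257. 256.] [250 246] [264 264]
top red_paver 0.55 [228. 259.] [216 253] [237 264]
top red_paver 0.38 [334. 165.] [324 154] [344 175]
top cream_paver 0.78 [318. 270.] [299 259] [335 282]
top cream_paver 0.6 [292. 205.] [280 193] [307 210]
top ware_board 0.87 [266. 176.] [214 134] [318 232]
top stop_mid 0.95 [267. 175.] [214 134] [318 232]
top stop_mid 0.4 [294. 205.] [281 193] [306 210]
[[390.42820321791885, 0.0, 278.2797100229857], [0.0, 390.42820321791885, 204.6076903495047], [0.0, 0.0, 1.0]] [ 418.   40. 1259.] [[0.004, -1.0, 0.01], [-0.996, -0.004, -0.091], [0.091, -0.01, -0.996]]
{'time': 0.5, 'joint_pos': array([-1.34230460e+00,  3.78895345e-01,  1.73424703e+00,  1.49806721e-05,
        1.02849229e+00, -3.33343772e-02]), 'joint_vel': array([ 0.00040637, -0.00052284,  0.00157001, -0.0004042 ,  0.00152381,
        0.00089411]), 'joint_torque': array([-1.37815459e-03, -7.63165855e+01, -4.34443867e+01,  6.50426745e-02,
        3.94631352e-02, -1.28659272e-05]), 'tcp_pos': array([ 181.16301357, -676.13554054,  183.01169681]), 'eef_rot': array([-2.15286516e-05,  9.91443622e-01,  1.30535601e-01,  4.33878968e-06]), 'wrist_force': array([ 1.13214864, -0.06462288,  0.18280357]), 'wrist_torque': array([-0.013204  ,  0.01454918,  0.0309299 ]), 'opening': 91.03627334330217}
```

```bash
python3 - <<'E'
import cv2
a=cv2.imread("pics/top0.png")[120:300,180:390]; b=cv2.imread("pics/side0.png")[140:320,190:400]
cv2.imwrite("pics/ab.png",cv2.resize(cv2.vconcat([cv2.resize(a,(700,600),interpolation=2)]),(700,600)))
cv2.imwrite("pics/bb.png",cv2.resize(b,(700,600),interpolation=2))
E
```

```text
(no output)
```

View pics/ab.png

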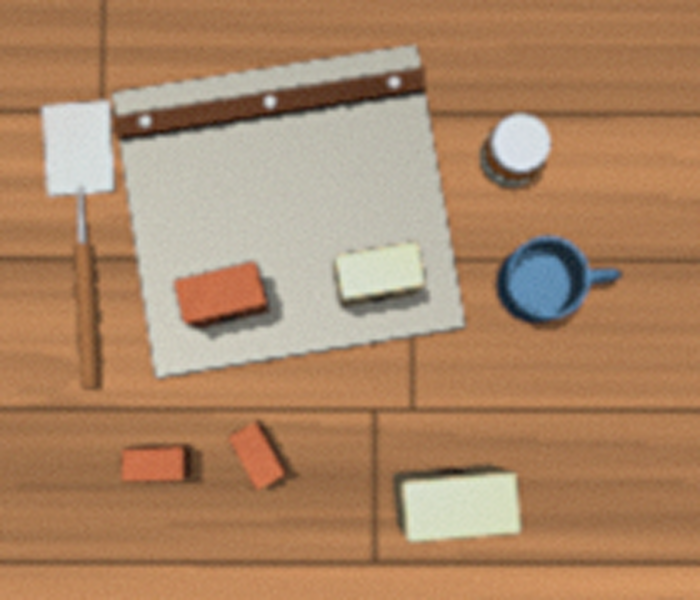

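View pics/bb.png

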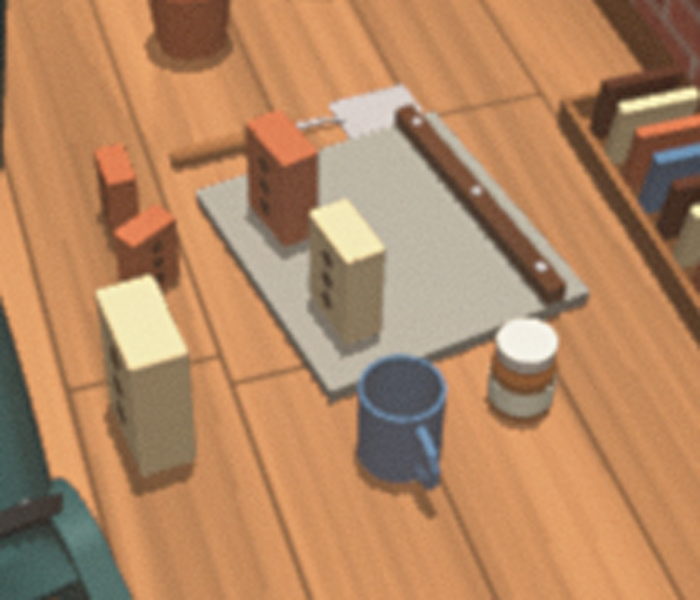

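View pics/top0.png

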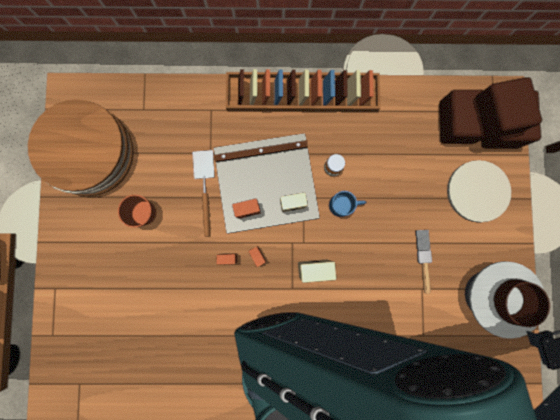

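The on-board red paver is at top pixel (246,207). The two red ones at (228,259) and (257,256) are smaller and lie off the board. The on-board cream paver is at (292,205), and the bigger one is off the board at (318,270). So the targets are the two standing on the grey board, with red in the left (+y) lane. Next I'll fit the poses.

```bash
cat >h.py <<'E'
from station import arm
import cv2,numpy as np
from scipy.optimize import minimize
from scipy.spatial.transform import Rotation as Ro
def proj(c,X):
    p=arm.camera_params(c); q=(np.asarray(X)@p["R"].T+p["t"])@p["intrinsics"].T
    return q[:,:2]/q[:,2:]
def box(x,y,yaw,lx,ly,z0,z1):
    P=np.array([[i*lx/2,j*ly/2,0] for i in(-1,1) for j in(-1,1)]*2); P[:4,2]=z0;P[4:,2]=z1
    c,s=np.cos(yaw),np.sin(yaw); R=np.array([[c,-s,0],[s,c,0],[0,0,1]])
    return P@R.T+[x,y,0]
def mask(c,P,k=8):
    m=np.zeros((420,560),np.uint8); h=cv2.convexHull(np.float32(proj(c,P)))
    cv2.fillPoly(m,[np.int32(np.round(h*256))],255,shift=8,lineType=cv2.LINE_AA); return m/255.
def fit(regs,x0,dims):
    f=lambda v:sum(np.abs(mask(c,box(*v,*dims))-r).sum()/r.sum() for c,r in regs.items())
    r=min((minimize(f,x0,method="Nelder-Mead",options=dict(initial_simplex=[x0]+[np.add(x0,d) for d in np.diag([e*15,15,e*.1])])) for e in(1,-1)),key=lambda r:r.fun)
    return r.x,r.fun
def reg(c,n,near):
    return min((d for d in arm.cut_out(c,n)),key=lambda d:np.hypot(*np.subtract(d["xy"],near)))["region"]*1.
E
python3 - <<'E'
from h import *
q=np.array([[113,95],[416,45],[465,325],[157,377]])/3.333+[180,120]
# board corners -> plane z=18
p=arm.camera_params("top");C=-p["R"].T@p["t"]
d=np.c_[q,np.ones(4)]@np.linalg.inv(p["intrinsics"]).T@p["R"]
W=C+d*((18-C[2])/d[:,2])[:,None]; print(W.round(1))
ctr=W.mean(0)[:2]; v=(W[0]+W[1]-W[2]-W[3])[:2]; w=(W[0]+W[3]-W[1]-W[2])[:2]
yaw=np.arctan2(v[1],v[0]); print("board",ctr,yaw,np.arctan2(-w[0],w[1]))
for c in("side","top"): arm.capture(c)
c,s=np.cos(yaw),np.sin(yaw);R=np.array([[c,-s],[s,c]])
for n,near,ly in(("red_paver",((273,196),(246,207)),75),("cream_paver",((294,218),(292,205)),-75)):
    x0=list(ctr+R@[-85,ly])+[yaw]
    regs=dict(zip(("side","top"),(reg("side",n,near[0]),reg("top",n,near[1]))))
    for rr in(regs,{"top":regs["top"]},{"side":regs["side"]}):
        x,fun=fit(rr,x0,(40,75,18,128)); print(n,x.round(3),"board frame",(R.T@(x[:2]-ctr)).round(1),round(fun,3))
E
```

```text
[[ 712.3  236.2   18. ]
 [ 763.6  -57.7   18. ]
 [ 490.6 -103.9   18. ]
 [ 439.9  189.4   18. ]]
board [601.58704898  66.00443794] 0.16878263222461254 0.1720303580681729
red_paver [5.13699e+02 1.23925e+02 1.79000e-01] board frame [-76.9  71.9] 0.352
red_paver [5.13221e+02 1.23774e+02 1.93000e-01] board frame [-77.4  71.8] 0.135
red_paver [5.15001e+02 1.27470e+02 9.10000e-02] board frame [-75.   75.1] 0.174
cream_paver [ 5.34985e+02 -1.67630e+01  1.09000e-01] board frame [-79.6 -70.4] 0.286
cream_paver [ 5.33546e+02 -1.69610e+01  1.46000e-01] board frame [-81.  -70.4] 0.114
cream_paver [ 5.34684e+02 -1.35120e+01  4.40000e-02] board frame [-79.3 -67.1] 0.131
```

Call:
play_rows(
  deltas=[
    [-0.12, 0, 0, -0.16, 0.0584],
    [-0.12, 0.1333, 0, 0, 0],
    [-0.12, 0.1333, 0, 0, 0],
    [-0.12, 0.1333, 0, 0, 0],
    [-0.12, 0.1333, 0, 0, 0],
    [-0.12, 0.1333, 0, 0, 0],
    [-0.12, 0.1333, 0, 0, 0],
    [-0.12, 0.028, -0.1333, 0, 0],
    [-0.12, 0.028, -0.1333, 0, 0],
    [-0.12, 0.028, -0.1333, 0, 0],
    [-0.12, 0.028, -0.1333, 0, 0],
    [-0.12, 0.028, -0.1333, 0, 0],
    [-0.12, 0.028, -0.1333, 0, 0],
    [-0.12, 0.028, -0.1333, 0, 0],
    [-0.12, 0.028, -0.1333, 0, 0],
    [-0.12, 0.028, -0.1333, 0, 0],
    [-0.12, 0.028, -0.1333, 0, 0],
    [-0.12, 0.028, -0.1333, 0, 0],
    [-0.12, 0.028, -0.1333, 0, 0],
    [-0.12, 0, 0, 0, 0],
  ],
)

```text
time: 2.8
tcp_pos: [435.5, -142.3, 231.1]
eef_rot: [-0.0, 0.996, 0.086, 0.0]
wrist_force: [0.5, -1.1, -0.8]
opening: 40.4
```

Call:
play_rows(
  deltas=[
    [-0.12, 0.0235, -0.104, 0, 0],
    [-0.12, 0.0235, -0.104, 0, 0],
    [-0.12, 0.0235, -0.104, 0, 0],
    [-0.12, 0.0235, -0.104, 0, 0],
    [-0.12, 0.0235, -0.104, 0, 0],
    [-0.12, 0.0235, -0.104, 0, 0],
    [-0.12, 0.0235, -0.104, 0, 0],
    [-0.12, 0.0235, -0.104, 0, 0],
    [-0.12, 0, 0, 0.15, 0],
    [-0.12, 0, 0, 0.15, 0],
    [-0.12, 0, 0, 0, 0],
    [-0.12, 0, 0, 0, 0],
  ],
)

```text
time: 4.0
tcp_pos: [449.3, 109.6, 141.6]
eef_rot: [0.0, 0.996, 0.085, -0.001]
wrist_force: [0.8, 0.0, 1.2]
opening: 40.2
```

```bash
python3 - <<'E'
from h import *
print(arm.get_obs()["tcp_pos"])
b=arm.capture("side")[140:290,190:400,::-1]
cv2.imwrite("pics/s1.png",cv2.resize(b,(784,560),interpolation=2))
E
```

```text
[449.30346847 109.64212977 141.6449475 ]
```

View pics/s1.png

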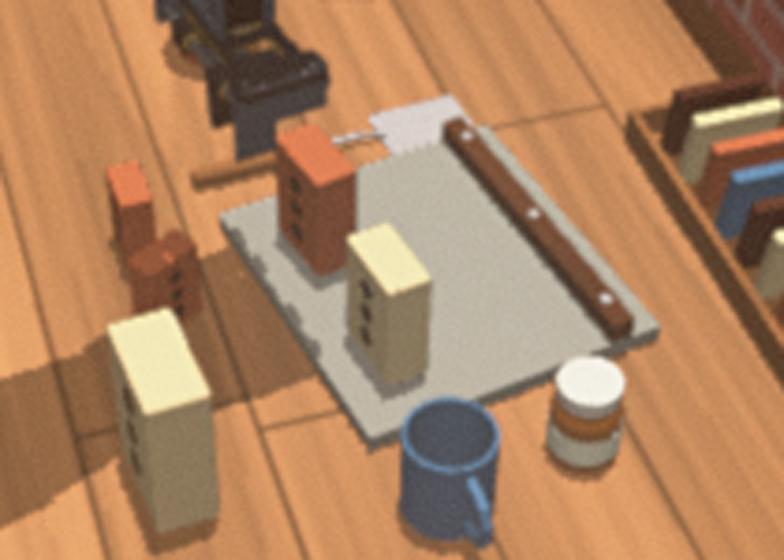

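The gripper is behind the red paver (finger at crop (270,130)), slightly above its top, and nothing has been disturbed. I'll go down and move to contact.

Call:
play_rows(
  deltas=[
    [-0.12, 0, -0.0113, 0.0667, 0],
    [-0.12, 0, 0, 0.0667, 0],
    [-0.12, 0.025, 0, 0, 0],
    [-0.12, 0.025, 0, 0, 0],
    [-0.12, 0.025, 0, 0, 0],
    [-0.12, 0.025, 0, 0, 0],
    [-0.12, 0.025, 0, 0, 0],
  ],
)

```text
time: 4.75
tcp_pos: [486.8, 119.9, 101.8]
eef_rot: [-0.0, 0.996, 0.085, 0.001]
wrist_force: [-0.0, -0.5, -0.0]
opening: 39.9
```

Call:
play_rows(
  deltas=[
    [-0.12, 0.02, 0, 0, 0],
    [-0.12, 0.02, 0, 0, 0],
    [-0.12, 0.02, 0, 0, 0],
  ],
)

```text
time: 5.05
tcp_pos: [503.7, 122.8, 101.0]
eef_rot: [0.0, 0.996, 0.085, -0.0]
wrist_force: [-1.2, 0.1, 0.0]
opening: 40.0
```

Call:
play_rows(
  deltas=[
    [-0.12, 0.02, 0, 0, 0],
    [-0.12, 0.02, 0, 0, 0],
    [-0.12, 0.02, 0, 0, 0],
    [-0.12, 0, 0, 0, 0],
  ],
)

```text
time: 5.45
tcp_pos: [521.8, 125.9, 101.1]
eef_rot: [-0.0, 0.996, 0.085, 0.0]
wrist_force: [-0.3, 0.1, -0.3]
opening: 40.3
```

```bash
python3 - <<'E'
from h import *
b=arm.capture("side")[140:290,190:400,::-1]
cv2.imwrite("pics/s2.png",cv2.resize(b,(784,560),interpolation=2))
E
```

```text
(no output)
```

View pics/s2.png

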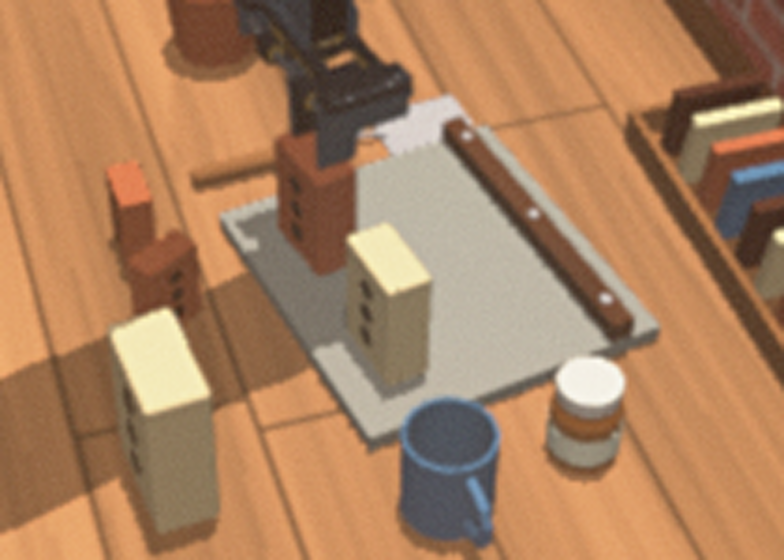

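```bash
python3 - <<'E'
from h import *
T=arm.get_obs()["tcp_pos"];print(T)
yw=.171;bx=np.array([np.cos(yw),np.sin(yw),0]);by=np.array([-bx[1],bx[0],0])
crop=lambda P:((proj("side",P)-[190,140])*3.733).round()
print("tips",crop([T+by*20,T-by*20,T-by*20-bx*16,T-by*20+bx*16, T-by*33]))
im=arm.capture("side");t=arm.capture("top")
B=box(513,124,yw,40,75,18,128);print("box",crop(B)); 
for d in arm.cut_out("side","red_paver"): print(d["conf"],d["xy"])
for d in arm.cut_out("top","red_paver"): print(d["conf"],d["xy"])
a=cv2.resize(im[160:230,240:310,::-1],(400,400),interpolation=2);b=cv2.resize(t[170:240,215:285,::-1],(400,400),interpolation=2)
cv2.imwrite("pics/s3.png",cv2.hconcat([a,b]))
E
```

```text
[521.21956277 125.8203267  100.95281605]
tips [[310. 160.]
 [331. 187.]
 [314. 193.]
 [348. 182.]
 [338. 196.]]
box [[312. 280.]
 [275. 228.]
 [353. 266.]
 [315. 215.]
 [310. 186.]
 [271. 134.]
 [353. 172.]
 [313. 121.]]
0.98 [276.5, 196.6]
0.64 [233.3, 213.1]
0.55 [221.3, 193.3]
0.46 [293.0, 219.2]
```

View pics/s3.png

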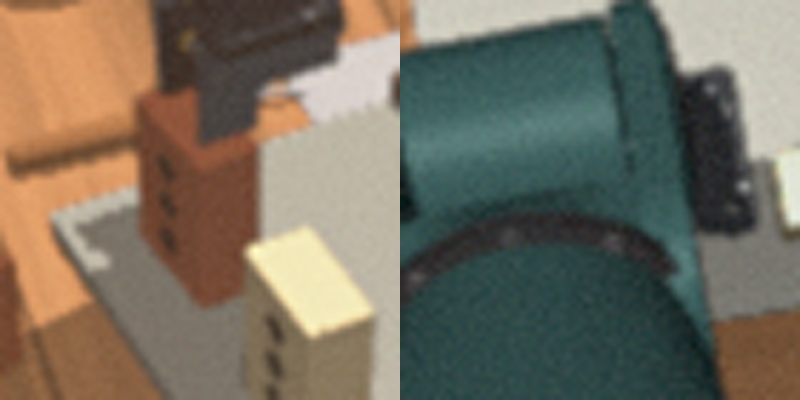

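```bash
python3 - <<'E'
from h import *
yw=.171;bx=np.array([np.cos(yw),np.sin(yw),0]);by=np.array([-bx[1],bx[0],0])
crop=lambda P:((proj("side",P)-[190,140])*3.733).round()
for T in([449.3,109.6,141.6],[521.2,125.8,101]):
  for dz in(0,15,30): 
    Q=np.array(T)-by*26+[0,0,dz]; print(T,dz,crop([Q-bx*16,Q+bx*16]).tolist())
o=arm.get_obs();print(o["wrist_force"],o["wrist_torque"])
a=cv2.imread("pics/s1.png")[40:240,140:400];b=cv2.imread("pics/s2.png")[40:240,210:470]
cv2.imwrite("pics/s4.png",cv2.resize(cv2.hconcat([a,b]),(800,308),interpolation=2))
E
```

```text
[449.3, 109.6, 141.6] 0 [[238.0, 191.0], [274.0, 179.0]]
[449.3, 109.6, 141.6] 15 [[238.0, 177.0], [273.0, 165.0]]
[449.3, 109.6, 141.6] 30 [[237.0, 163.0], [273.0, 151.0]]
[521.2, 125.8, 101] 0 [[317.0, 197.0], [351.0, 186.0]]
[521.2, 125.8, 101] 15 [[317.0, 184.0], [351.0, 173.0]]
[521.2, 125.8, 101] 30 [[317.0, 171.0], [351.0, 159.0]]
[-0.2962456   0.43550973  0.19938255] [-0.03858096  0.00579147  0.01117128]
```

View pics/s4.png

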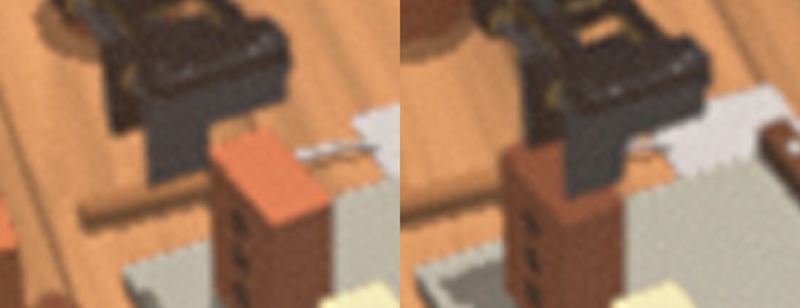

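The finger tips actually sit about 30 mm above the TCP height at this opening: in both crops the tip shows at z of about TCP+30. So they skimmed just over the paver's top, and the paver hasn't moved. I'll lift, go back and come in lower.

Call:
play_rows(
  deltas=[
    [-0.12, 0, 0, -0.1, 0],
    [-0.12, 0, 0, 0, 0],
    [-0.12, -0.08, 0, 0, 0],
    [-0.12, -0.08, 0, 0, 0],
    [-0.12, -0.08, 0, 0, 0],
    [-0.12, 0, 0, 0, 0],
    [-0.12, 0, 0, 0.09, 0],
    [-0.12, 0, 0, 0.09, 0],
    [-0.12, 0, 0, 0, 0],
  ],
)

```text
time: 6.6
tcp_pos: [448.6, 113.3, 74.6]
eef_rot: [0.0, 0.996, 0.085, -0.002]
wrist_force: [-0.5, 0.1, 0.3]
opening: 40.4
```

```bash
python3 - <<'E'
from h import *
b=arm.capture("side")[140:290,190:400,::-1]
cv2.imwrite("pics/s5.png",cv2.resize(b,(784,560),interpolation=2))
E
```

```text
(no output)
```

View pics/s5.png

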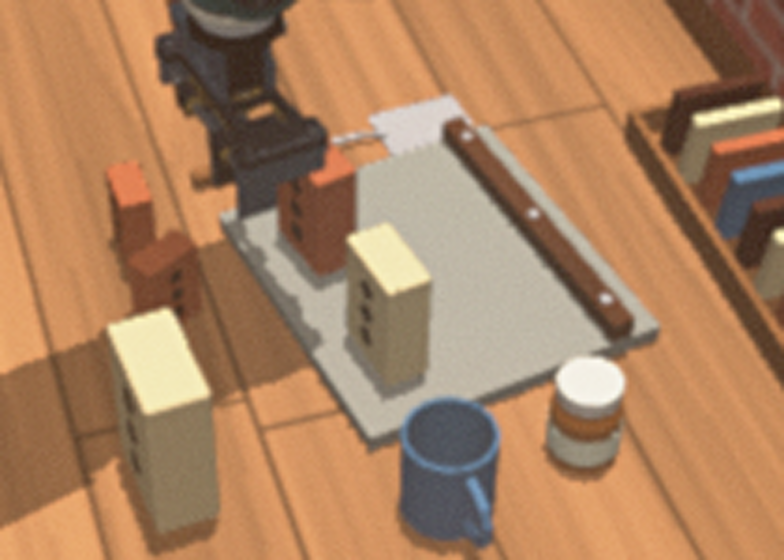

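The finger is now behind the paver's upper part, tip at crop (257,209). Push.

Call:
play_rows(
  deltas=[
    [-0.12, 0.025, 0, 0, 0],
    [-0.12, 0.025, 0, 0, 0],
    [-0.12, 0.025, 0, 0, 0],
    [-0.12, 0.025, 0, 0, 0],
    [-0.12, 0.025, 0, 0, 0],
    [-0.12, 0.025, 0, 0, 0],
  ],
)

```text
time: 7.25
tcp_pos: [495.1, 121.3, 77.1]
eef_rot: [-0.0, 0.996, 0.085, 0.0]
wrist_force: [-0.6, 0.4, 1.0]
opening: 40.6
```

Call:
play_rows(
  deltas=[
    [-0.12, 0.025, 0, 0, 0],
    [-0.12, 0.025, 0, 0, 0],
    [-0.12, 0.025, 0, 0, 0],
    [-0.12, 0, 0, 0, 0],
  ],
)

```text
time: 7.65
tcp_pos: [517.6, 125.2, 77.1]
eef_rot: [-0.0, 0.996, 0.085, 0.0]
wrist_force: [0.5, -0.6, -0.6]
opening: 39.8
```

```bash
python3 - <<'E'
from h import *
b=arm.capture("side")[140:290,190:400,::-1]
cv2.imwrite("pics/s6.png",cv2.resize(b,(784,560),interpolation=2))
E
```

```text
(no output)
```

View pics/s6.png

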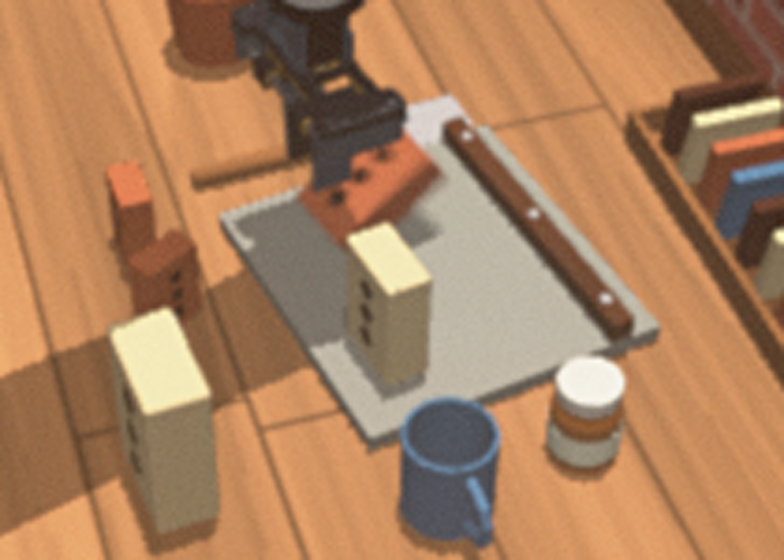

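The paver is mid-fall towards the strip. I'll back off, let it settle and measure it.

Call:
play_rows(
  deltas=[
    [-0.12, 0, 0, 0, 0],
    [-0.12, 0, 0, 0, 0],
    [-0.12, -0.07, 0, 0, 0],
    [-0.12, -0.08, 0, 0, 0],
    [-0.12, 0, 0, 0, 0],
    [-0.12, 0, 0, 0, 0],
  ],
)

```text
time: 8.3
tcp_pos: [472.3, 117.4, 77.3]
eef_rot: [-0.0, 0.996, 0.085, 0.0]
wrist_force: [0.3, 0.4, -0.0]
opening: 40.3
```

```bash
python3 - <<'E'
from h import *
im=arm.capture("side");b=im[140:290,190:400,::-1]
cv2.imwrite("pics/s7.png",cv2.resize(b,(784,560),interpolation=2))
ctr=np.array([601.6,66]);yw=.1705;R=np.array([[np.cos(yw),-np.sin(yw)],[np.sin(yw),np.cos(yw)]])
for d in arm.cut_out("side","red_paver"): print(d["conf"],d["xy"])
r=reg("side","red_paver",(288,192))
x,f=fit({"side":r},list(ctr+R@[-10,73])+[yw],(110,75,18,58)); print(x,R.T@(x[:2]-ctr),f)
print(arm.get_obs()["tcp_pos"], R.T@(arm.get_obs()["tcp_pos"][:2]-ctr))
E
```

```text
0.94 [232.8, 214.8]
0.93 [297.7, 191.9]
0.72 [220.4, 194.9]
[5.87509785e+02 1.44836347e+02 2.83777295e-01] [-0.50934085 80.08398288] 0.23961430726136612
[473.0258098  117.57692873  77.2090848 ] [-117.95854961   72.64490717]
```

View pics/s7.png

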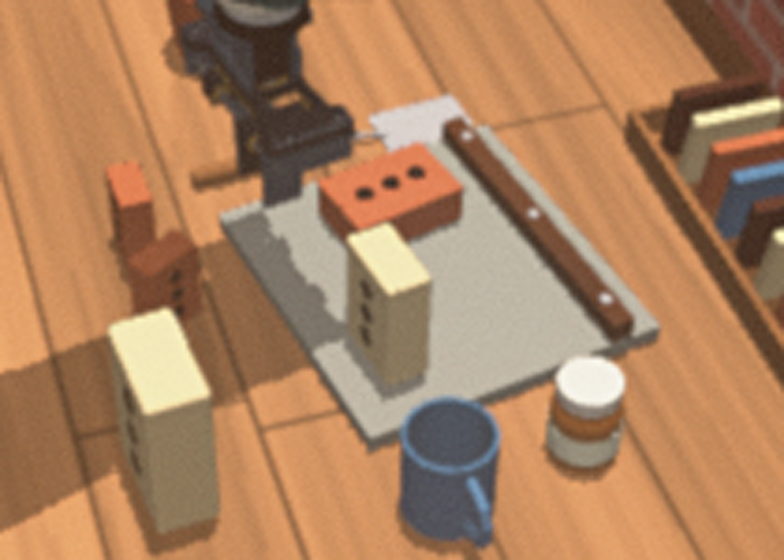

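The red paver lies flat, dots up, short of the strip; cream is still standing. Corner pixels are (319,181), (425,143) and (463,185). I'll back-project those corners.

```bash
python3 - <<'E'
from h import *
p=arm.camera_params("side");C=-p["R"].T@p["t"]
def bp(q,z):
    q=np.array(q)/3.733+[190,140]; d=np.c_[q,np.ones(len(q))]@np.linalg.inv(p["intrinsics"]).T@p["R"]
    return (C+d*((z-C[2])/d[:,2])[:,None])[:,:2]
ctr=np.array([601.6,66]);yw=.1705;R=np.array([[np.cos(yw),-np.sin(yw)],[np.sin(yw),np.cos(yw)]])
W=bp([[319,181],[425,143],[463,185]],58); print("paver corners board",((W-ctr)@R).round(1))
S=bp([[447,124],[608,330]],40); print("strip top near edge",((S-ctr)@R).round(1), bp([[447,133],[610,338]],18)@R-ctr@R)
print(bp([[222,218],[370,447]],18)@R-ctr@R)
# mask fit ignoring cream & gripper pixels
r=reg("side","red_paver",(298,192)); rr=np.argwhere(r); print(rr.min(0),rr.max(0))
ig=np.zeros_like(r); ig[199:,282:310]=1
for d in arm.cut_out("side","cream_paver"): ig[d["region"]]=1
f=lambda v:np.abs((mask("side",box(*v,110,75,18,58))-r)*(1-ig)).sum()
for y0 in(yw-.08,yw,yw+.08):
    x0=list(ctr+R@[-5,73])+[y0]
    s=minimize(f,x0,method="Nelder-Mead",options=dict(initial_simplex=[x0]+[np.add(x0,d) for d in np.diag([10,10,.08])])); print((R.T@(s.x[:2]-ctr)).round(1),s.x[2]-yw,s.fun)
E
```

```text
paver corners board [[-53.4 108.3]
 [ 55.8 111.1]
 [ 58.2  45.2]]
strip top near edge [[  98.   144.1]
 [  86.8 -151.4]] [[ 105.06576003  155.22741095]
 [  96.588084   -143.12028706]]
[[-134.21687131  143.84751641]
 [-140.33395877 -157.26975647]]
[178 275] [204 313]
[-0.4 76.5] 0.03682890300677505 57.325490196078434
[-0.7 76.8] 0.07031556499792066 53.49411764705882
[-0.3 76.5] 0.06899741291404299 54.09803921568628
```

Call:
play_rows(
  deltas=[
    [-0.12, 0.02, -0.008, 0.08, 0],
    [-0.12, 0.02, 0, 0.08, 0],
    [-0.12, 0, 0, 0.05, 0],
    [-0.12, 0, 0, 0, 0],
    [-0.12, 0, 0, 0, 0],
  ],
)

```text
time: 9.05
tcp_pos: [483.8, 121.8, 14.2]
eef_rot: [0.0, 0.996, 0.085, -0.0]
wrist_force: [0.2, -0.1, 0.2]
opening: 40.0
```

```bash
python3 - <<'E'
from h import *
im=arm.capture("side");b=im[150:240,230:356,::-1]
cv2.imwrite("pics/s8.png",cv2.resize(b,(784,560),interpolation=2))
E
```

```text
(no output)
```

View pics/s8.png

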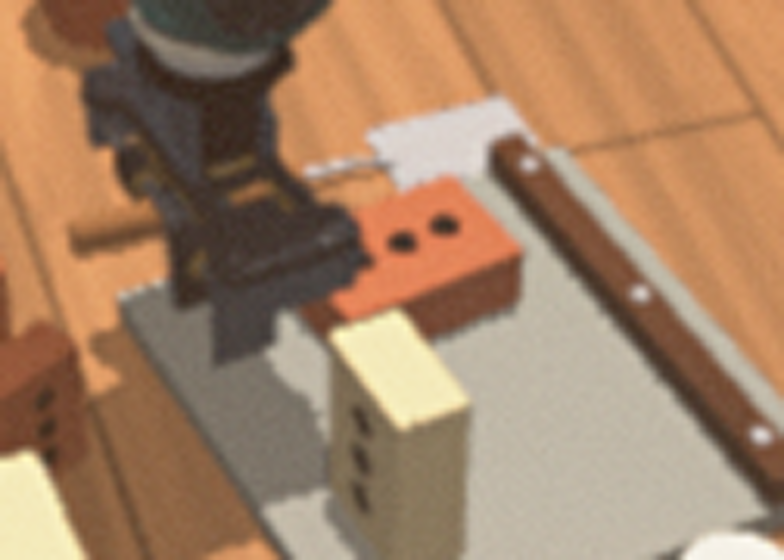

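The finger is behind the lying paver, with its tip below the paver's top (tip about z 44) and no contact with the board. Pushing slowly and watching the force.

Call:
play_rows(
  deltas=[
    [-0.12, 0.03, 0, 0.02, 0],
    [-0.12, 0.03, 0, 0, 0],
    [-0.12, 0.03, 0, 0, 0],
    [-0.12, 0.013, 0, 0, 0],
    [-0.12, 0.013, 0, 0, 0],
    [-0.12, 0.013, 0, 0, 0],
    [-0.12, 0.013, 0, 0, 0],
  ],
)

```text
time: 9.8
tcp_pos: [525.3, 129.0, 7.9]
eef_rot: [0.0, 0.996, 0.085, -0.0]
wrist_force: [-3.0, 0.6, 0.2]
opening: 40.2
```

Call:
play_rows(
  deltas=[
    [-0.12, 0.013, 0, 0, 0],
    [-0.12, 0.013, 0, 0, 0],
    [-0.12, 0.013, 0, 0, 0],
    [-0.12, 0.013, 0, 0, 0],
  ],
)

```text
time: 10.2
tcp_pos: [541.3, 131.7, 7.9]
eef_rot: [0.0, 0.996, 0.085, -0.0]
wrist_force: [-2.3, -1.1, -1.8]
opening: 40.1
```

Call:
play_rows(
  deltas=[
    [-0.12, 0.013, 0, 0, 0],
    [-0.12, 0.013, 0, 0, 0],
    [-0.12, 0.013, 0, 0, 0],
  ],
)

```text
time: 10.5
tcp_pos: [552.9, 133.7, 8.0]
eef_rot: [-0.0, 0.996, 0.085, 0.0]
wrist_force: [-1.6, -0.4, -0.7]
opening: 40.0
```

Call:
play_rows(
  deltas=[
    [-0.12, 0.01, 0, 0, 0],
    [-0.12, 0.01, 0, 0, 0],
  ],
)

```text
time: 10.7
tcp_pos: [555.3, 134.2, 7.5]
eef_rot: [0.0, 0.996, 0.085, -0.004]
wrist_force: [-30.9, -4.7, 23.2]
opening: 39.9
```

Call:
play_rows(
  deltas=[
    [-0.12, 0.008, 0, 0, 0],
    [-0.12, 0.006, 0, 0, 0],
  ],
)

```text
time: 10.9
tcp_pos: [555.0, 134.1, 6.6]
eef_rot: [0.001, 0.996, 0.085, -0.008]
wrist_force: [-50.9, -8.1, 40.8]
opening: 40.3
```

It has hit the stop: the force rises sharply with no further motion. Backing off at once, clear of the view.

Call:
play_rows(
  deltas=[
    [-0.12, -0.02, 0, 0, 0],
    [-0.12, -0.03, 0, 0, 0],
    [-0.12, -0.1, 0, 0, 0],
    [-0.12, -0.1, 0, 0, 0],
    [-0.12, 0, 0, -0.12, 0],
    [-0.12, 0, 0, -0.15, 0],
    [-0.12, 0, 0, -0.15, 0],
    [-0.12, 0, 0, -0.15, 0],
    [-0.12, 0, 0, -0.15, 0],
    [-0.12, 0, 0.13, 0, 0],
    [-0.12, 0, 0.13, 0, 0],
    [-0.12, 0, 0.13, 0, 0],
    [-0.12, 0, 0.13, 0, 0],
    [-0.12, 0, 0.13, 0, 0],
    [-0.12, 0, 0.13, 0, 0],
    [-0.12, 0, 0.13, 0, 0],
    [-0.12, 0, 0.13, 0, 0],
    [-0.12, 0, 0.13, 0, 0],
    [-0.12, 0, 0.13, 0, 0],
    [-0.12, 0, 0, 0, 0],
  ],
)

```text
time: 12.9
tcp_pos: [555.5, -265.6, 224.4]
eef_rot: [0.001, 0.997, 0.084, 0.001]
wrist_force: [-0.7, 0.7, -0.2]
opening: 40.1
```

```bash
python3 - <<'E'
from h import *
t=arm.capture("top");s=arm.capture("side")
a=cv2.resize(t[120:240,205:325,::-1],(400,400),interpolation=2);b=cv2.resize(s[150:270,240:360,::-1],(400,400),interpolation=2)
cv2.imwrite("pics/s9.png",cv2.hconcat([a,b])); print(arm.get_obs()["tcp_pos"])
ctr=np.array([601.6,66]);yw=.1705;R=np.array([[np.cos(yw),-np.sin(yw)],[np.sin(yw),np.cos(yw)]])
r=reg("top","red_paver",(245,180))
for w in(-.08,.05):
    x,f=fit({"top":r},list(ctr+R@[35,73])+[yw+w],(110,75,18,58)); print((R.T@(x[:2]-ctr)).round(1),x[2]-yw,f)
E
```

```text
[ 554.65421235 -262.34302159  223.97999315]
[37.  74.8] 0.051333331026090806 0.144642151047845
[36.7 74.7] 0.05084172566244635 0.1451073430558463
```

View pics/s9.png

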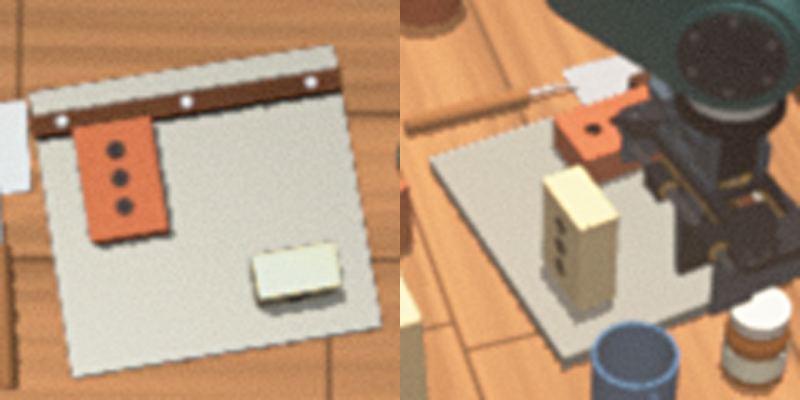

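The top crop shows the paver flat, its far edge (75,128)–(152,117) along the strip edge with no visible gap; cream is still standing. The network-mask fit says 0.05 rad off square, so I'll check with a colour-edge fit.

```bash
python3 - <<'E'
from h import *
t=np.mean([arm.capture("top").astype(float) for _ in range(6)],0)
p=arm.camera_params("top");C=-p["R"].T@p["t"]
def bp(q,z):
    d=np.c_[q,np.ones(len(q))]@np.linalg.inv(p["intrinsics"]).T@p["R"]; return (C+d*((z-C[2])/d[:,2])[:,None])[:,:2]
u=cv2.GaussianBlur(t,(0,0),.6)
sat=u[:,:,0]-u[:,:,2]; br=u.sum(2)
def cross(sig,rows,lo,hi,lev,axis):   # subpixel first crossing along col (axis=1) or row (axis=0)
    out=[]
    for k in rows:
        v=(sig[k,lo:hi] if axis else sig[lo:hi,k])-lev
        i=np.where(v[:-1]*v[1:]<0)[0]
        if len(i): i=i[0]; s=lo+i+v[i]/(v[i]-v[i+1]); out.append((s,k) if axis else (k,s))
    return np.array(out)
def ang(P):
    vx,vy,_,_=cv2.fitLine(np.float32(P),cv2.DIST_HUBER,0,.01,.01).ravel(); return np.degrees(np.arctan2(vy,vx))%180
# strip near edge at z=40 (dark->board), right of paver; scanning upward cols
cols=range(256,300); E=np.array([(k,max(cross(br,[k],130,175,330,0)[:,1].tolist() or [0]) ) for k in cols])
S=[]
for k in cols:
    v=br[140:180,k]-330; j=np.where((v[:-1]<0)&(v[1:]>0))[0]
    if len(j): j=j[-1]; S.append((k,140+j+v[j]/(v[j]-v[j+1])))
print("strip",ang(bp(S,18))-90,len(S))
L=cross(sat,range(162,188),222,240,75,1); print("paver left",ang(bp(L,58)))
Rr=cross(-sat,range(160,186),244,262,-75,1); print("paver right",ang(bp(Rr,58)))
F=[]
for k in range(233,250):
    v=sat[150:164,k]; F.append((k,v.round().astype(int).tolist())) if k%8==0 else None
print(F); 
for k in(236,244):print(sat[182:198,k].round())
E
```

```text
strip 9.516693 44
paver left 9.695659
paver right 9.928423
[(240, [30, 49, 63, 65, 65, 80, 110, 130, 135, 135, 134, 123, 83, 40]), (248, [53, 64, 64, 64, 82, 115, 131, 133, 134, 134, 135, 135, 135, 134])]
[137. 137. 137. 136. 135. 135. 137. 137. 135. 115.  70.  26.  13.  15.
  17.  16.]
[ 60.  83. 114. 132. 136. 137. 136. 128.  96.  49.  18.  13.  16.  17.
  17.  17.]
```

```bash
python3 -c "
from station import arm
print(arm.get_obs()['wrist_force'],arm.hand_in())"
```

```text
the job is handed in; nothing more can be done
[-0.76717717 -0.2815091   0.91196845] None
```

The red paver now lies flat, dotted face up, with its upper end against the dark strip. I only pushed it, and I've handed the job in; no verdict is reported.

- **First pass missed:** at a 40 mm opening the finger tips sit about 30 mm above the TCP height. My first push at the top skimmed over the paver without moving it. I backed off, came in lower and tipped it, then pushed it until the wrist force rose sharply. The wrist peaked at about 65 N against the 120 N limit, and I backed away.
- **Squareness:** the colour edges in the top picture put the paver within about 0.2–0.4° of the strip. A coarser fit to the network's outline disagreed, at about 0.05 rad (3°). I trusted the edge fit.
- **Contact:** the fitted far end was at 92 mm against the strip face at 90 mm, so there is no gap within measuring error.
- **Everything else:** the cream paver is still standing in its place, and I saw nothing else disturbed. The robot was clear of everything at hand-in, about 13 s into the 40 s allowed.

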